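# Bring the red pot of the key-blank carousel to the front

## Task

Roll the slatted dust cover of the key-blank carousel right up by its red grip, then push the carousel round gently by the pegs on its rim, without spinning it, until the red pot stands squarely at the white mark at the front. Leave the cover up, and do not disturb the padlock, the brush and the blue tin on the bench.

Things in the scene. Friction and masses are not known exactly. Their poses are not given: they have to be found in the camera images.
- stand: Fixed carousel stand: grey base 360 x 460 x 45 mm high, front sill 16 mm thick, 180 mm in front of the origin, its top 70 mm up, white mark in its middle. Origin: on the bench under the carousel's vertical axle. -x is the stand's front (robot's side), z up. Two bent steel side tubes (14 mm, at y = +-205 mm) form arcs of radius 180 mm about the 'axis'. Back and sides are open.
- axis (a point): Middle of the level axis, along the stand's y, about which the cover rolls: 70 mm above the bench, straight above the stand's origin. Nothing is seen there.
- roof_edge (a point): Middle of the front edge of the fixed clear plastic roof (410 mm wide, 4 mm thick, radius 192 mm about the axis); it runs from 67 degrees above level, seen from the axis towards the front, to 5 degrees past the top.
- cover (a joint): Curved cover of smoked slats (390 mm wide, radius 180 mm) that rolls up and back on its arc, under the clear roof. Value: its angle about the axis in rad, 0 = shut, 0.90 = fully up (end stop). It stays where it is left; lifting takes 5 to 8 N at the grip. Its front edge is 2 degrees above level when shut; when up it overhangs the carousel's front 215 mm above the bench: tilt to reach the pegs.
- grip (a point): Centre of the cover's red grip, a stub that sticks straight out (radially) from the middle of the slats: 24 mm wide (along the stand's y), 45 mm long outwards, 16 mm thick. The point moves with the cover on a radius of 210 mm about the axis: 10 degrees above level when shut, 61.5 degrees when fully up. The free end is 230 mm from the axis.
- carousel (a joint): Carousel on a vertical axle; turns both ways without end, stays where it is left, about 1.2 N at the rim turns it. Value in rad, growing counter-clockwise seen from above; 0 or any multiple of 2 pi = red pot exactly at the front. White disc, radius 136 mm, top 68 mm above the bench; hub 28 mm thick, up to 143 mm. Six pots on it, 60 degrees apart: one red, others grey and blue.
- red_pot (a point): Middle of the red pot, half-way up. All pots: 50 mm wide, 45 mm high, centres 70 mm from the axle, fixed on the carousel, with keys standing up to 35 mm out of them.
- peg (a point): Half-way up one of six dark steel pegs standing on the disc near its rim, half-way between the pots (30, 90, 150, 210, 270, 330 degrees round from the red pot; this one at +30 counter-clockwise). Each 14 mm thick, centre 127 mm from the axle, from the disc up to 110 mm above the bench. Push these sideways.
- padlock: Loose brass padlock standing on the bench, 22 x 50 mm, 76 mm high; origin under its middle. Bystander.
- brush: Loose hand brush lying on the bench, about 200 x 42 mm, 20 mm high; origin on the bench under its middle, handle to its -x. Bystander.
- tin: Loose blue tin, 60 mm wide, 75 mm high; origin under its middle. Bystander.

How it is judged (in metres and radians):
On the way, in this order (a step that is already met when the one before it is completed fails the run):
1. the cover is rolled up (at least 0.80 of its 0.90 rad) (value of joint cover above 0.8 rad), for 0.2 s.
2. the red pot's centre is at the front, within 10 mm sideways of the mark (x of red_pot in the frame of stand below -0.05 m and y of red_pot in the frame of stand between -0.01 and 0.01 m), for 0.2 s.
At the end, for the whole second after the job is handed in: the cover stays up (at least 0.80 of 0.90 rad), the red pot's centre stands at the front of the carousel within 10 mm sideways of the white mark, and cover and carousel are at rest (all of step 2 and value of joint cover above 0.8 rad and velocity of joint carousel between -0.05 and 0.05 rad/s and velocity of joint cover between -0.05 and 0.05 rad/s); the robot touches nothing.
It fails at once if the padlock is moved more than 30 mm (distance of padlock from where it was at the start of the episode above 0.03 m).
It fails at once if the brush is moved more than 30 mm (distance of brush from where it was at the start of the episode above 0.03 m).
It fails at once if the tin is moved more than 30 mm (distance of tin from where it was at the start of the episode above 0.03 m).
It fails at once if the carousel is spun faster than 3 rad/s (velocity of joint carousel above 3 rad/s or velocity of joint carousel below -3 rad/s).
It also fails if it takes over 72 s, if anything falls off the work surface, if the arm or the gripper's body presses on something with over 40 N, if the wrist force passes 120 N, or if a joint passes its speed limit or range.

## Robot

A 6-joint arm with a two-finger parallel gripper is mounted at the origin on the work surface. World frame = base frame: x ahead of the robot, y to its left, z up, the work surface at z = 0. Lengths are in mm, angles in rad, forces in N, time in s.
With the tool pointing down it reaches from about 400 to 925 mm from the base axis. Payload 12.5 kg.
Tool frame: the origin (TCP) lies on the mounting face of the last link; the fingertips stand 190 mm ahead of it and the grasp point (between the pads) lies 171 mm ahead of it (env.tcp_to_tips is the distance from the TCP to the fingertips, in mm); x points along the fingers, y is the direction in which the jaws open and shut, and the axes are right-handed (so a half turn about x gives the same grasp; the last joint's range is limited). The gripper opens to 95 mm and grips with 3 to 60 N. Pads are 20 mm wide; open, the fingers measure 119 mm over their backs; the gripper's body (75 mm by 180 mm) begins 59 mm behind the grasp point.
Start: joints at [-1.276, 0.491, 1.559, -0, 1.092, -0.106], TCP at [243.866, -575.46, 404.761] pointing down, gripper open.
Joint ranges: [-3.1, 3.1], [-0.84, 2.19], [0.05, 2.79], [-1.13, 4.28], [0.06, 2.93], [-2.69, 2.69]. Speed limits (rad/s): [2.22, 2.22, 2.79, 3.14, 3.14, 3.14].

## Interface

Orientations are given as [roll, pitch, yaw] about the fixed x, y, z axes, in that order (R = Rz(yaw) Ry(pitch) Rx(roll)).
In Python, from cell import monitor, cams, job, env gives the robot as it stands. The module is installed in compiled form; this text tells all that it offers.
- The arm moves only by the tool apply_moves, never from a script. Its argument "series" is a list of rows, each a list of 3 entries, a list of its own where there are three numbers: the closure, from -1 (fully open) to 1 (shut), so that 0 is half open, then the shift along the tool's x, y, z in cm, then the turn about the tool's x in rad. A call has 1 to 20 rows; each row is the pose to reach, as a shift and turn from the pose commanded when the call began, along the tool's axes at that moment; what a row does not reach only later rows make up. A row lasts 1/8 s, in which the tool goes at most 62.5 mm and 10.7 degrees, less where a joint would pass 70% of its speed; a pose out of reach is approached as far as the arm can. A call with a gripper value outside its range is refused whole. The fingers move at their own pace and stop on an object; the grip force is fixed at half the most. Time passes only in rows, so rows that repeat a pose let the fingers close. It gives the time, the measured TCP pose, the force and the opening at its end, in the units of the state.
- monitor.state(): the state, without advancing time (a new reading comes with each control period).
- cams.read_camera(name): name is "side" or "top" or "wrist"; returns a dict with "image" (384x512x3 uint8, red, green, blue), "fx", "fy", "cx", "cy" (pixels), "k1" (the pictures are not rectified: a ray, as slopes to the right and down, at radius r is drawn at 1 + k1 r^2 times it, then the intrinsics apply), "position" and "orientation" of the camera in the world. Camera axes: x right, y down, z forward; pixel columns grow to the right and rows downward; lengths in mm; the calibration is good to about 2 mm. A picture is of the moment at which its call begins. There is no depth.
- job.job_done(): hands the job in, once; it reports no verdict.
The state is a dict: "t": time; "joints": joint angles; "qvel": joint speeds; "tau": joint torques, N m; "eef_pos": TCP position; "tcp_rot": TCP orientation; "ft_force": force on the tool from outside, world axes, zero at the start; "moment": the same for the moment, N m; "opening": opening from 0.0 (shut) to 1.0 (fully open).
Only numpy, scipy, OpenCV 4.12 (cv2) and the standard library are available. Lean on these libraries where they do the work, as an engineer would, in place of code of your own. Each camera call takes 0.05 s, during which the arm holds its last target. There are 200 camera calls.

## Working session

There is one attempt and no reset: what is moved stays moved. The work goes in short steps, Python scripts to look and compute and a tool call to move; the robot and the scene stay as the last step left them, time stands still between calls to the robot, and variables do not carry over. Pictures are saved under pics/ and viewed, about 8 in all and at most 12, crops included, and the job is handed in when it is done.

Besides the shell and the picture viewer there is one more tool, called after "Call:" as a command line: name --argument value ..., lists and objects as JSON in quotes. apply_moves: Moves the arm, as the interface text tells. Its arguments: {"type":"object","properties":{"series":{"type":"array"}},"required":["series"]}

```bash
mkdir -p pics; cat > h.py <<'E'
import numpy as np, cv2
from scipy.spatial.transform import Rotation as R
from cell import monitor, cams, job, env
def cam(n):
    c=cams.read_camera(n); return c
def rot(c):
    o=np.array(c["orientation"],float)
    return o if o.shape==(3,3) else R.from_euler('xyz',o).as_matrix()
def ray(c,u,v):
    K=np.array([[c["fx"],0,c["cx"]],[0,c["fy"],c["cy"]],[0,0,1.]])
    p=cv2.undistortPoints(np.array([[[u,v]]],float),K,np.array([c["k1"],0,0,0.]))[0,0]
    return np.array(c["position"],float), rot(c)@np.array([p[0],p[1],1])
def onz(c,u,v,z):
    o,d=ray(c,u,v); return o+d*(z-o[2])/d[2]
def proj(c,P):
    q=rot(c).T@(np.array(P,float)-c["position"]); x,y=q[:2]/q[2]; s=1+c["k1"]*(x*x+y*y)
    return np.array([c["fx"]*x*s+c["cx"],c["fy"]*y*s+c["cy"]])
def save(c,name): cv2.imwrite('pics/'+name,c["image"][:,:,::-1])
E
python3 - <<'E'
from h import *
ims=[]
for n in("side","top"):
    c=cam(n); ims.append(c["image"]); print(n,{k:np.round(v,3).tolist() for k,v in c.items() if k!="image"})
    save(c,n+'0.png')
print(monitor.state(),env.tcp_to_tips)
E
```

```text
side {'fx': 387.688, 'fy': 387.688, 'cx': 249.063, 'cy': 196.108, 'k1': -0.049, 'position': [920.245, 12.366, 997.225], 'orientation': [-2.818, 0.003, 1.528]}
top {'fx': 413.579, 'fy': 413.579, 'cx': 256.798, 'cy': 189.82, 'k1': -0.032, 'position': [530.885, 0.353, 1103.381], 'orientation': [-3.014, 0.012, -1.581]}
{'t': 0.1, 'joints': array([-1.27563087e+00,  4.91468506e-01,  1.55937463e+00,  2.97102472e-05,
        1.09170783e+00, -1.05610493e-01]), 'qvel': array([ 0.00114707, -0.00078893, -0.00131017, -0.00188494, -0.00139528,
        0.00016239]), 'tau': array([ 2.34063795e-03, -6.13622689e+01, -2.58604646e+01,  6.93632173e-02,
        4.70549392e-02, -4.22243215e-05]), 'eef_pos': array([ 243.84142706, -575.43889218,  404.24399968]), 'tcp_rot': array([-1.70389847,  1.56983765,  1.83845642]), 'ft_force': array([-0.43222393, -0.63515989,  0.13128598]), 'moment': array([ 0.02379202, -0.06502486, -0.02357689]), 'opening': 1.0038216453885305} 190.1
```

View pics/side0.png

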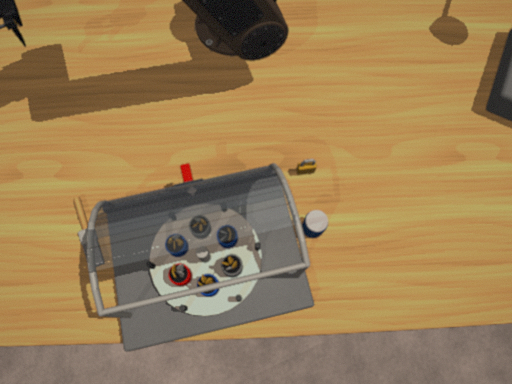

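View pics/top0.png

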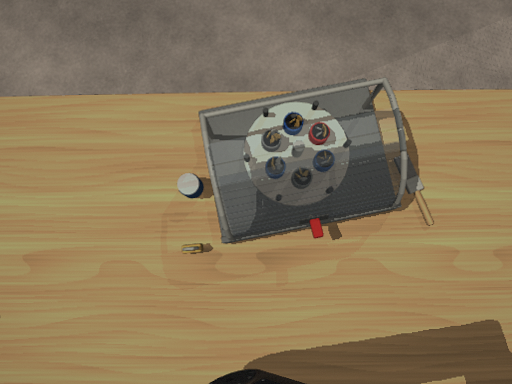

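The side and top views show the grip at side (187,173) and top (316,228), and the hub at side (203,255) and top (298,150). The red pot, at top (319,133), is at the back. The pegs are visible, and the padlock and tin are left of the grip with the brush at the right.

```bash
cat >> h.py <<'E'
def redblobs(c,amin=15):
    h=cv2.cvtColor(c["image"],cv2.COLOR_RGB2HSV)
    m=(((h[...,0]<8)|(h[...,0]>172))&(h[...,1]>150)&(h[...,2]>70)).astype(np.uint8)
    n,l,s,ce=cv2.connectedComponentsWithStats(m)
    return [(s[i,4],ce[i].round(1).tolist(),s[i,:4].tolist()) for i in range(1,n) if s[i,4]>amin]
def tri(rs):
    A=np.zeros((3,3));b=np.zeros(3)
    for o,d in rs:
        d=d/np.linalg.norm(d);M=np.eye(3)-np.outer(d,d);A+=M;b+=M@o
    return np.linalg.solve(A,b)
E
python3 - <<'E'
from h import *
s,t=cam("side"),cam("top")
for c in(s,t): print(redblobs(c))
g=[max((b for b in redblobs(c) if cond(b)),key=lambda b:b[0])[1] for c,cond in((s,lambda b:b[1][1]<200),(t,lambda b:b[1][1]>200))]
print("grip",tri([ray(s,*g[0]),ray(t,*g[1])]))
P=np.array([onz(t,*p,110) for p in[(265,112),(315,104),(347,143),(330,190),(278,198),(247,157)]])
print("pegs",P.round(),P.mean(0))
print("hub",onz(t,298,148,143),onz(s,203,255,143))
a,b=onz(s,127,348,45),onz(s,312,304,45); print("back corners",a,b,np.linalg.norm(a-b),np.arctan2(*(b-a)[:2]))
for n,z,ps in(("padlock",40,[(s,306,166),(t,192,248)]),("tin",75,[(s,316,217),(t,189,185)])):
    print(n,[onz(c,u,v,z).round() for c,u,v in ps])
E
```

```text
[(np.int32(158), [186.2, 172.4], [181, 164, 12, 18]), (np.int32(139), [181.9, 278.0], [169, 265, 22, 21])]
[(np.int32(193), [316.1, 227.6], [310, 218, 13, 20])]
grip [ 564.72152633 -126.51758004  134.87001637]
pegs [[ 853.  -12.  110.]
 [ 872. -136.  110.]
 [ 772. -212.  110.]
 [ 656. -166.  110.]
 [ 638.  -40.  110.]
 [ 740.   34.  110.]] [755.01357316 -88.67484923 110.        ]
hub [752.94646733 -88.22296523 143.        ] [767.04854761 -85.96729826 143.        ]
back corners [ 959.79891826 -275.48052304   45.        ] [878.17373165 161.05872359  45.        ] 444.1049255995243 -0.18484794971881974
padlock [array([521., 179.,  40.]), array([519., 179.,  40.])]
tin [array([673., 185.,  75.]), array([677., 182.,  75.])]
```

```bash
python3 - <<'E'
from h import *
s,t=cam("side"),cam("top")
yaw=0.193;A=np.array([755,-88.7,0]);Rz=R.from_euler('z',yaw).as_matrix()
L=lambda P:(Rz.T@(np.array(P)-A)).round(1)
print("grip",L([564.7,-126.5,134.9]))
for n,a,b in(("tubeL",(305,266),(203,113)),("tubeR",(100,313),(386,83))):
    print(n,L(tri([ray(s,*a),ray(t,*b)])))
print("red",L(onz(t,319,133,113)),L(onz(s,180,270,113)))
i=t["image"][60:250,180:440]; j=s["image"][150:355,70:340]
i=cv2.resize(i,None,fx=2.9,fy=2.9,interpolation=cv2.INTER_CUBIC)
cv2.imwrite('pics/tc.png',cv2.convertScaleAbs(i[:,:,::-1],alpha=1.6,beta=10))
j=cv2.resize(j,None,fx=2.9,fy=2.9,interpolation=cv2.INTER_CUBIC)
cv2.imwrite('pics/sc.png',cv2.convertScaleAbs(j[:,:,::-1],alpha=1.6,beta=10))
E
```

```text
grip [-194.    -0.6  134.9]
tubeL [ 98.3 198.6 231.4]
tubeR [  91.1 -217.2  206.9]
red [ 30.6 -61.8 113. ] [ 27.9 -59.7 113. ]
```

View pics/sc.png

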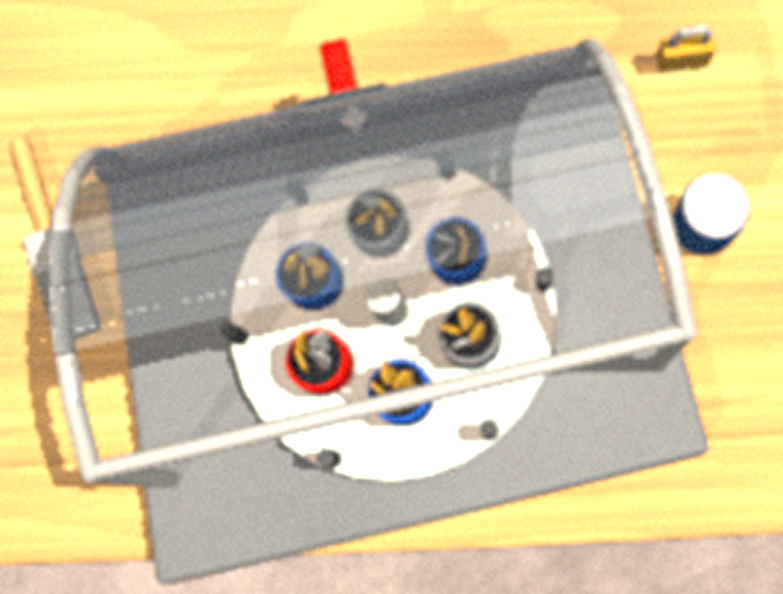

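Crop: the rear cross tube runs just behind the hub (triangulated at x≈+95, z≈220) and the rim behind it is open from above. The cover seems about 0.15 rad open or shut within error. Next: work out the move to a point above the grip.

```bash
cat >> h.py <<'E'
yaw=0.193;A=np.array([755,-88.7,0]);Rz=R.from_euler('z',yaw).as_matrix()
L=lambda P:(Rz.T@(np.array(P)-A)).round(1)
W=lambda P:A+Rz@np.array(P,float)
def st():
    s=monitor.state(); T=R.from_euler('xyz',s["tcp_rot"]).as_matrix()
    print("t",round(s["t"],2),"tcp",s["eef_pos"].round(1),"stand",L(s["eef_pos"]),"q",s["joints"].round(4).tolist(),"F",s["ft_force"].round(1),"open",round(s["opening"],2))
    print("tool axes in stand (cols)",(Rz.T@T).round(3).tolist()); return s,T
def go(P,cmd=None): # stand-frame TCP target -> cm in tool axes
    s,T=st(); print("shift cm",(T.T@(W(P)-s["eef_pos"])/10).round(2))
    y=Rz.T@T[:,1]; a=np.arctan2(y[1],y[0]) # jaw direction angle
    d=np.pi/2-a; d=(d+np.pi/2)%np.pi-np.pi/2; print("turn about tool x for jaws along stand y",round(-d,3))
E
python3 - <<'E'
from h import *
go([-230,0,404])
E
```

```text
t 0.3 tcp [ 243.9 -575.5  404.6] stand [-595.  -379.7  404.6] q [-1.2756, 0.4911, 1.559, -0.0, 1.0917, -0.1056] F [ 0.2 -0.9 -0.9] open 1.0
tool axes in stand (cols) [[-0.0, 0.206, -0.978], [0.0, -0.978, -0.206], [-1.0, -0.0, -0.0]]
shift cm [  0.07 -29.62 -43.55]
turn about tool x for jaws along stand y 0.208
```

Call:
apply_moves --series '[[-1,[0,-29.6,-43.6],0.208],[-1,[0,-29.6,-43.6],0.208],[-1,[0,-29.6,-43.6],0.208],[-1,[0,-29.6,-43.6],0.208],[-1,[0,-29.6,-43.6],0.208],[-1,[0,-29.6,-43.6],0.208],[-1,[0,-29.6,-43.6],0.208],[-1,[0,-29.6,-43.6],0.208],[-1,[0,-29.6,-43.6],0.208],[-1,[0,-29.6,-43.6],0.208]]'

```text
t: 1.55
eef_pos: [530.5, -131.3, 404.6]
tcp_rot: [0.17, 1.571, -2.775]
ft_force: [0.2, -0.4, -0.2]
opening: 0.997
```

```bash
python3 - <<'E'
from h import *
go([-218,0,314])
c=cam("wrist"); save(c,"w1.png"); print(np.round(c["position"],1),L(c["position"]),np.round(c["orientation"],3)); print(redblobs(c))
for b in redblobs(c): print(L(onz(c,*b[1],110)),L(onz(c,*b[1],135)))
E
```

```text
t 1.55 tcp [ 530.5 -131.3  404.6] stand [-228.5    1.3  404.6] q [-0.3635, 0.3798, 1.7526, -0.0, 1.0093, 1.0115] F [ 0.2 -0.4 -0.2] open 1.0
tool axes in stand (cols) [[-0.0, 0.003, -1.0], [-0.0, -1.0, -0.003], [-1.0, 0.0, 0.0]]
shift cm [ 9.06  0.13 -1.05]
turn about tool x for jaws along stand y 0.003
[ 602.9 -116.8  384.4] [-154.7    1.6  384.4] [ 2.872e+00 -1.000e-03 -1.376e+00]
[(np.int32(1386), [259.8, 160.0], [246, 135, 29, 52])]
[-197.6    0.5  110. ] [-193.7    0.6  135. ]
```

View pics/w1.png

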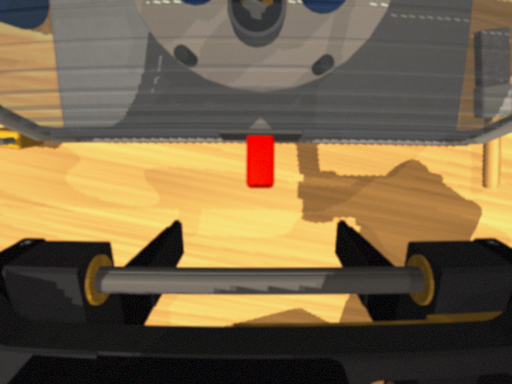

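Wrist view: the red grip is at (246–275, 135–187), centred between the open fingers, and the cover edge is level, so the yaw is right. Next: check the grip's height with all three views.

```bash
python3 - <<'E'
from h import *
rs=[]
w,s=cam("wrist"),cam("side")
bw=redblobs(w)[0][1]; bs=[b for b in redblobs(s) if b[1][1]<200]
print(bs); t=cam("top"); bt=[b for b in redblobs(t) if b[1][1]>200]; print(bt)
C=[ray(w,*bw)]+[ray(s,*b[1]) for b in bs[:1]]
print(L(tri(C)))
if bt: print(L(tri([ray(w,*bw),ray(t,*bt[0][1])])))
for v in(135,187): # top face corners along length, for candidate heights
    print([L(onz(w,260,v,z)) for z in(105,120,135,150)])
for th in(10,18):
    for r in(185,230):
        P=W([-r*np.cos(np.radians(th)),0.5,70+r*np.sin(np.radians(th))]); print(th,r,"w",proj(w,P).round(),"s",proj(s,P).round(),"t",proj(t,P).round())
E
```

```text
[(np.int32(160), [186.1, 172.4], [180, 164, 13, 18])]
[]
[-193.2    0.2  137.2]
[array([-175.8,   -0.6,  105. ]), array([-174.7,   -0.6,  120. ]), array([-173.6,   -0.5,  135. ]), array([-172.5,   -0.4,  150. ])]
[array([-225.6,   -0.7,  105. ]), array([-221.8,   -0.6,  120. ]), array([-218.1,   -0.6,  135. ]), array([-214.3,   -0.5,  150. ])]
10 185 w [259. 142.] s [189. 182.] t [313. 223.]
10 230 w [259. 189.] s [186. 164.] t [317. 241.]
18 185 w [259. 137.] s [188. 180.] t [313. 220.]
18 230 w [259. 190.] s [184. 162.] t [318. 238.]
```

Call:
apply_moves --series '[[-1,[4,0.1,-2.1],0],[-1,[8,0.1,-2.1],0],[-1,[10.2,0.1,-2.1],0],[-1,[10.2,0.1,-2.1],0],[1,[10.2,0.1,-2.1],0],[1,[10.2,0.1,-2.1],0],[1,[10.2,0.1,-2.1],0],[1,[10.2,0.1,-2.1],0],[1,[10.2,0.1,-2.1],0],[1,[10.2,0.1,-2.1],0]]'

```text
t: 3.0
eef_pos: [550.7, -129.8, 302.7]
tcp_rot: [1.621, 1.571, -1.327]
ft_force: [-0.3, 0.2, 0.0]
opening: 0.426
```

```bash
python3 - <<'E'
from h import *
st()
for c0 in(0.,):
  for th0 in(16,):
    r=215
    x0,z0=-r*np.cos(np.radians(th0)),r*np.sin(np.radians(th0))
    for th in np.linspace(th0,62.5,12)[1:]:
        x,z=-r*np.cos(np.radians(th)),r*np.sin(np.radians(th)); print(round(th,1),"tool x",round(-(z-z0)/10,1),"tool z",round(-(x-x0)/10,1))
E
```

```text
t 3.0 tcp [ 550.7 -129.8  302.7] stand [-208.4   -1.1  302.7] q [-0.3482, 0.5322, 1.8115, -0.0001, 0.7978, 1.0299] F [-0.3  0.2  0. ] open 0.43
tool axes in stand (cols) [[0.0, -0.0, -1.0], [-0.0, -1.0, 0.0], [-1.0, 0.0, -0.0]]
20.2 tool x -1.5 tool z -0.5
24.5 tool x -3.0 tool z -1.1
28.7 tool x -4.4 tool z -1.8
32.9 tool x -5.8 tool z -2.6
37.1 tool x -7.1 tool z -3.5
41.4 tool x -8.3 tool z -4.5
45.6 tool x -9.4 tool z -5.6
49.8 tool x -10.5 tool z -6.8
54.0 tool x -11.5 tool z -8.0
58.3 tool x -12.4 tool z -9.4
62.5 tool x -13.1 tool z -10.7
```

Call:
apply_moves --series '[[1,[0,0,0],0],[1,[0,0,0],0],[1,[0,0,0],0],[1,[0,0,0],0],[1,[0,0,0],0],[1,[0,0,0],0]]'

```text
t: 3.75
eef_pos: [550.4, -128.4, 302.4]
tcp_rot: [-1.238, 1.568, 2.096]
ft_force: [0.5, 13.0, 1.7]
opening: 0.255
```

Call:
apply_moves --series '[[1,[-0.8,0,-0.2],0],[1,[-1.5,0,-0.5],0],[1,[-2.3,0,-0.8],0],[1,[-3.0,0,-1.1],0],[1,[-4.4,0,-1.8],0],[1,[-5.8,0,-2.6],0],[1,[-7.1,0,-3.5],0],[1,[-7.1,0,-3.5],0]]'

```text
t: 4.75
eef_pos: [585.2, -121.7, 373.7]
tcp_rot: [-1.324, 1.568, 2.011]
ft_force: [0.5, 10.7, 1.5]
opening: 0.25
```

```bash
python3 - <<'E'
from h import *
s,T=st(); p=L(s["eef_pos"]);g=p-[0,0,171+70]; print(np.hypot(g[0],g[2]),np.degrees(np.arctan2(g[2],-g[0])))
E
```

```text
t 4.75 tcp [ 585.2 -121.7  373.7] stand [-1.730e+02  1.000e-01  3.737e+02] q [-0.3159, 0.4846, 1.6637, 0.0026, 0.9954, 1.0606] F [ 0.5 10.7  1.5] open 0.25
tool axes in stand (cols) [[-0.001, -0.0, -1.0], [0.003, -1.0, 0.0], [-1.0, -0.003, 0.001]]
218.03277276593076 37.49008276039766
```

Call:
apply_moves --series '[[1,[-1.2,0,-1.0],0],[1,[-2.3,0,-2.1],0],[1,[-3.4,0,-3.3],0],[1,[-4.4,0,-4.5],0],[1,[-5.0,0,-5.3],0],[1,[-5.3,0,-5.9],0],[1,[-5.7,0,-6.6],0],[1,[-5.7,0,-6.6],0],[1,[-5.7,0,-6.6],0]]'

```text
t: 5.88
eef_pos: [649.5, -109.4, 429.9]
tcp_rot: [-0.828, 1.567, 2.507]
ft_force: [-1.7, 6.9, -2.2]
opening: 0.248
```

```bash
python3 - <<'E'
from h import *
s,T=st(); p=L(s["eef_pos"]);g=p-[0,0,171+70]; print(np.hypot(g[0],g[2]),np.degrees(np.arctan2(g[2],-g[0])))
c=cam("side");t=cam("top")
i=np.hstack([x["image"][80:360,70:400] for x in(c,)]); i=cv2.resize(i,None,fx=2.1,fy=2.1,interpolation=cv2.INTER_CUBIC)
cv2.imwrite('pics/s2.png',cv2.convertScaleAbs(i[:,:,::-1],alpha=1.5,beta=10)); print(redblobs(c))
E
```

```text
t 5.88 tcp [ 649.5 -109.4  429.9] stand [-1.075e+02 -1.000e-01  4.299e+02] q [-0.2673, 0.519, 1.4376, 0.0015, 1.1887, 1.1098] F [-1.7  6.9 -2.2] open 0.25
tool axes in stand (cols) [[-0.003, 0.0, -1.0], [0.003, -1.0, -0.0], [-1.0, -0.003, 0.003]]
217.3464055373357 60.35648075932291
[(np.int32(25), [181.5, 183.4], [177, 182, 10, 4]), (np.int32(140), [185.6, 195.2], [179, 189, 14, 13])]
```

View pics/s2.png

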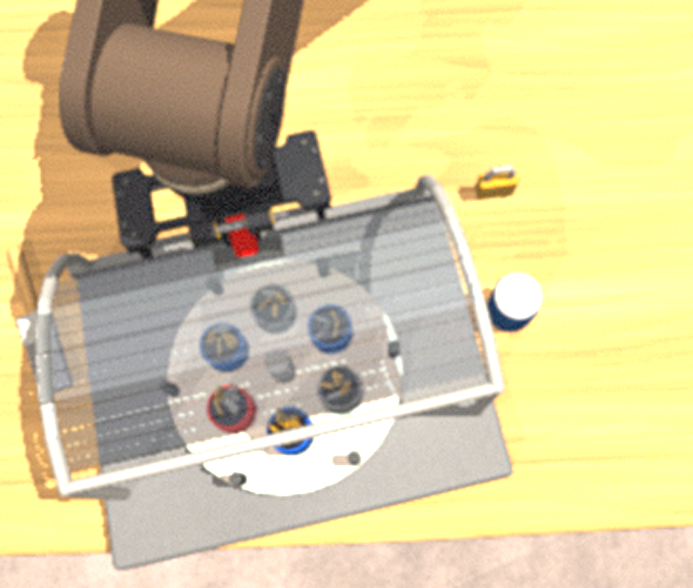

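Crop: the cover is up, with the grip at about (240,240) right at the clear roof's edge and the cover's back edge reaching the cross tube. The red pot is still at the back right (230,408), and the disc's rim behind the cross tube is open. I'll nudge it to the end stop, release and lift, and fit the arm kinematics.

Call:
apply_moves --series '[[1,[-0.2,0,-0.3],0],[1,[-0.4,0,-0.6],0],[1,[-0.4,0,-0.6],0],[1,[-0.4,0,-0.6],0],[-1,[-0.4,0,-0.5],0],[-1,[-0.4,0,-0.5],0],[-1,[-0.4,0,-0.5],0],[-1,[-0.4,0,-0.5],0],[-1,[-0.4,0,-0.5],0],[-1,[-0.4,0,-0.5],0],[-1,[-5,0,-0.4],0],[-1,[-10,0,-0.4],0],[-1,[-10,0,-0.4],0]]'

```text
t: 7.6
eef_pos: [653.3, -109.5, 534.9]
tcp_rot: [2.673, 1.564, -0.275]
ft_force: [0.1, 0.3, -0.9]
opening: 0.995
```

```bash
python3 - <<'E'
from h import *
from scipy.optimize import least_squares, fsolve
s,T=st()
D=[(625.0,404.6,.4911,1.559),(546.5,404.6,.3798,1.7526),(565.8,302.7,.5322,1.8115),(597.7,373.7,.4846,1.6637),(658.6,429.9,.519,1.4376),(np.hypot(*s["eef_pos"][:2]),s["eef_pos"][2],*s["joints"][1:3])]
D=np.array(D)
def fk(p,q2,q3): a,h,l1,l2,e=p; f=q2+q3; return np.array([a+l1*np.sin(q2)+l2*np.sin(f)+e*np.cos(f),h+l1*np.cos(q2)+l2*np.cos(f)-e*np.sin(f)])
for fixe in(True,False):
    f=lambda p:(np.array(fk(list(p[:4])+[0 if fixe else p[4]],D[:,2],D[:,3]))-D[:,:2].T).ravel()
    r=least_squares(f,[0,200,450,450,0]); p=r.x.copy(); p[4]*=not fixe; print(p.round(1),np.abs(r.fun).max().round(2))
    for R_,z in((900,262),(912,262),(912,400)):
        q=fsolve(lambda q:fk(p,*q)-[R_,z],[.9,1.]); print(R_,z,q.round(3),"forearm pitch deg below level",np.degrees(q.sum()-np.pi/2).round(1))
c=cam("side"); print(redblobs(c))
E
```

```text
t 7.6 tcp [ 653.3 -109.5  534.9] stand [-103.8   -0.9  534.9] q [-0.2657, 0.4575, 1.2693, -0.0001, 1.4077, 1.1123] F [ 0.1  0.3 -0.9] open 1.0
tool axes in stand (cols) [[0.006, -0.0, -1.0], [-0.003, -1.0, 0.0], [-1.0, 0.003, -0.006]]
[2.000e-01 1.086e+02 5.516e+02 4.107e+02 0.000e+00] 12.87
900 262 [1.126 0.651] forearm pitch deg below level 11.8
912 262 [1.163 0.568] forearm pitch deg below level 9.2
912 400 [1.173 0.207] forearm pitch deg below level -10.9
[  5.4 117.8 582.9 410.8  42.5] 0.45
900 262 [1.056 0.766] forearm pitch deg below level 14.3
912 262 [1.082 0.705] forearm pitch deg below level 12.4
912 400 [1.013 0.519] forearm pitch deg below level -2.3
[(np.int32(209), [185.3, 193.9], [179, 184, 15, 20])]
```

```bash
python3 - <<'E'
from h import *
c=cam("side")
for z in(430,480,530,580,630): print(z,[ (proj(c,[649.5,-109.4,z])-[70,80])*2.1 for _ in[0]][0].round())
# projected grip at 61.5 deg, expect red centroid
for th in(57,59,61.5):
    P=W([-205*np.cos(np.radians(th)),0,70+205*np.sin(np.radians(th))]);print(th,proj(c,P).round(1))
print(redblobs(c))
E
```

```text
430 [205. 151.]
480 [191. 121.]
530 [174.  86.]
580 [154.  44.]
630 [130.  -7.]
57 [185.5 188.8]
59 [185.8 190.9]
61.5 [186.1 193.6]
[(np.int32(211), [185.4, 193.9], [179, 184, 15, 20])]
```

Cover's grip reprojects at 61.5°, so it is fully up. Only vertical-tool poses are available, so I'll work from the open back. There the closed fingers press on the disc's rim, where there is room behind the cross tube, and drag it clockwise in short strokes.

Call:
apply_moves --series '[[1,[1.2,0,-4.5],0],[1,[2.4,0,-9],0],[1,[3.5,0,-13.4],0],[1,[4.5,-1.5,-16],0],[1,[6.5,-3.7,-21.4],0],[1,[7,-3.7,-22],0],[1,[9,-3.7,-24.5],0],[1,[11.5,-3.7,-26.6],0],[1,[11.5,-3.7,-26.6],0],[1,[11.5,-3.7,-26.6],0],[1,[11.5,-3.7,-26.6],0],[1,[11.5,-3.7,-26.6],0]]'

```text
t: 9.2
eef_pos: [907.1, -22.6, 417.5]
tcp_rot: [2.774, 1.569, -0.175]
ft_force: [-0.6, 0.7, -0.3]
opening: 0.004
```

```bash
python3 - <<'E'
from h import *
go([160,36,246])
c=cam("wrist"); save(c,"w2.png")
E
```

```text
t 9.2 tcp [907.1 -22.6 417.5] stand [162.   35.7 417.5] q [-0.0976, 0.9944, 0.5137, -0.0001, 1.6317, 1.2806] F [-0.6  0.7 -0.3] open 0.0
tool axes in stand (cols) [[0.002, -0.0, -1.0], [-0.001, -1.0, 0.0], [-1.0, 0.001, -0.002]]
shift cm [17.15 -0.04  0.23]
turn about tool x for jaws along stand y -0.0
```

View pics/w2.png

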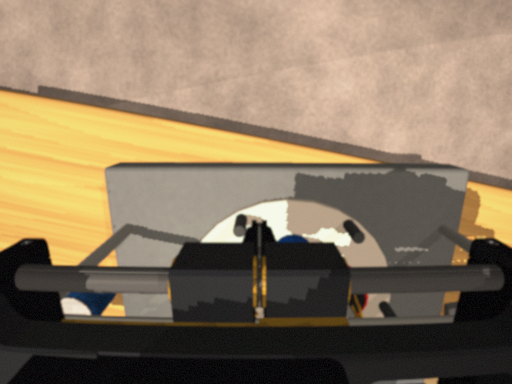

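Wrist view from behind: closed fingertips near (258,225), just behind the disc. The rim's rear apex is around (288,198), the base's back edge at row 163, and pegs are at (241,222) and (350,230). I'll check these against the known sizes.

```bash
python3 - <<'E'
from h import *
c=cam("wrist")
for u,v,z in((288,198,68),(108,166,45),(464,166,45),(290,164,45)): print(u,v,L(onz(c,u,v,z)))
# rim points: bright white disc boundary, scan columns
g=cv2.cvtColor(c["image"],cv2.COLOR_RGB2HSV)
for u in range(255,300,15):
    col=g[170:240,u,2].astype(int); v=170+int(np.argmax(np.diff(col))); P=L(onz(c,u,v,68)); print(u,v,P,np.hypot(*P[:2]).round(1))
E
```

```text
288 198 [140.8   2.   68. ]
108 166 [175.  219.7  45. ]
464 166 [ 175.  -219.4   45. ]
290 164 [176.5  -1.7  45. ]
255 204 [133.6  40.1  68. ] 139.5
270 201 [137.2  22.8  68. ] 139.1
285 199 [139.6   5.4  68. ] 139.7
```

Call:
apply_moves --series '[[1,[5,0,0],0],[1,[10,0,0],0],[1,[14,0,0],0],[1,[17,0,0],0],[1,[17,0,0],0],[1,[17,0,0.4],0],[1,[17,0,0.8],0],[1,[17,0,1.0],0],[1,[17,0,1.2],0],[1,[17,0,1.2],0]]'

```text
t: 10.55
eef_pos: [895.8, -24.7, 246.0]
tcp_rot: [2.562, 1.571, -0.387]
ft_force: [0.4, -0.1, -0.4]
opening: 0.006
```

```bash
python3 - <<'E'
from h import *
st()
E
```

```text
t 10.55 tcp [895.8 -24.7 246. ] stand [150.5  35.8 246. ] q [-0.1012, 1.0581, 0.7973, -0.0001, 1.286, 1.2769] F [ 0.4 -0.1 -0.4] open 0.01
tool axes in stand (cols) [[0.0, -0.0, -1.0], [-0.0, -1.0, 0.0], [-1.0, 0.0, -0.0]]
```

Call:
apply_moves --series '[[1,[0,0,0.2],0],[1,[0,0,0.3],0],[1,[0,0,0.4],0],[1,[0,0,0.5],0],[1,[0,0,0.5],0]]'

```text
t: 11.18
eef_pos: [891.7, -24.7, 245.8]
tcp_rot: [-3.116, 1.566, 0.219]
ft_force: [10.7, 3.8, -4.2]
opening: 0.006
```

Call:
apply_moves --series '[[1,[0,0.3,0],0],[1,[0,0.8,-0.05],0],[1,[0,1.3,-0.1],0],[1,[0,1.9,-0.15],0],[1,[0,2.4,-0.2],0],[1,[0,3.0,-0.2],0],[1,[0,3.6,-0.2],0]]'

```text
t: 12.05
eef_pos: [901.4, -59.1, 246.0]
tcp_rot: [3.104, 1.561, 0.156]
ft_force: [23.6, 5.5, -8.6]
opening: 0.006
```

```bash
python3 - <<'E'
from h import *
st()
c=cam("side"); print(redblobs(c)); 
for b in redblobs(c): print(L(onz(c,*b[1],105)))
E
```

```text
t 12.05 tcp [901.4 -59.1 246. ] stand [149.3   1.  246. ] q [-0.1388, 1.0712, 0.7668, 0.003, 1.2941, 1.2374] F [23.6  5.5 -8.6] open 0.01
tool axes in stand (cols) [[0.01, 0.001, -1.0], [-0.0, -1.0, -0.001], [-1.0, 0.0, -0.01]]
[]
```

```bash
python3 - <<'E'
from h import *
c=cam("wrist"); i=c["image"]; save(c,"w3.png")
t=cam("top")["image"][50:250,180:430]; t=cv2.convertScaleAbs(cv2.resize(t,(512,410)),alpha=1.5,beta=10)
w=cv2.convertScaleAbs(i[150:340],alpha=1.5,beta=5)
cv2.imwrite('pics/m3.png',np.vstack([w,t])[:,:,::-1])
E
```

```text
(no output)
```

View pics/m3.png

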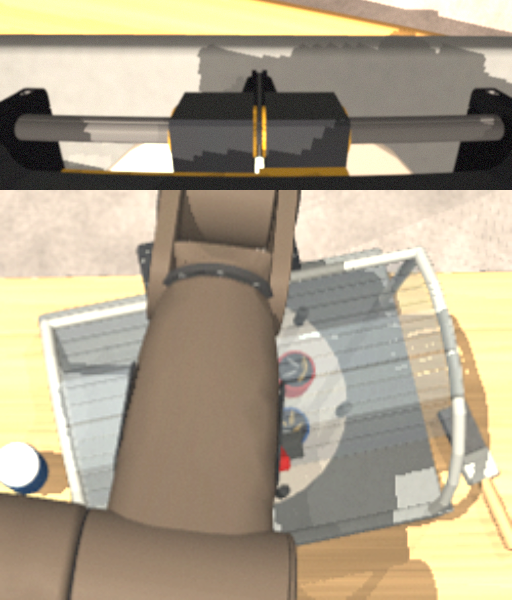

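Top crop: through the cover the red pot is at (293,370), which is full-frame (323,138), and pegs are at (301,316), (345,408) and (281,491). The disc is turning clockwise with the finger.

```bash
cat >> h.py <<'E'
def ang(c,u,v,z): P=L(onz(c,u,v,z)); return np.degrees(np.arctan2(P[1],P[0])).round(1),np.hypot(*P[:2]).round(1)
E
python3 - <<'E'
from h import *
t=cam("top")
for u,v in((301,316),(345,408),(281,491)): print("peg",ang(t,180+u*250/512,50+(v-190)*200/410,110))
print("pot",ang(t,323,138,113),"start pot",ang(t,319,133,113))
for p in[(265,112),(315,104),(347,143),(330,190),(278,198),(247,157)]: print("start peg",ang(t,*p,110))
E
```

```text
peg (np.float64(-49.3), np.float64(123.9))
peg (np.float64(-108.7), np.float64(126.6))
peg (np.float64(-169.3), np.float64(124.3))
pot (np.float64(-76.6), np.float64(70.5)) start pot (np.float64(-63.7), np.float64(69.0))
start peg (np.float64(27.1), np.float64(124.7))
start peg (np.float64(-33.2), np.float64(126.3))
start peg (np.float64(-93.4), np.float64(124.3))
start peg (np.float64(-153.0), np.float64(125.9))
start peg (np.float64(146.4), np.float64(126.7))
start peg (np.float64(86.1), np.float64(123.6))
```

Call:
apply_moves --series '[[1,[0,0.5,-0.1],0],[1,[0,1.1,-0.1],0],[1,[0,1.7,-0.05],0],[1,[0,2.3,0.05],0],[1,[0,2.9,0.12],0],[1,[0,3.5,0.2],0],[1,[0,3.5,0],0],[1,[0,3.5,-1.0],0],[1,[0,-1,-1.0],0],[1,[0,-3.5,-1.0],0],[1,[0,-3.5,-0.4],0],[1,[0,-3.5,0],0],[1,[0,-3.5,0.2],0],[1,[0,-3.0,0.15],0],[1,[0,-2.4,0.1],0],[1,[0,-1.8,0.05],0],[1,[0,-1.2,-0.05],0],[1,[0,-0.6,-0.1],0],[1,[0,0,-0.1],0]]'

```text
t: 14.62
eef_pos: [902.0, -61.2, 246.2]
tcp_rot: [3.056, 1.562, 0.106]
ft_force: [19.4, 4.5, -5.3]
opening: 0.001
```

```bash
cat >> h.py <<'E'
def potmask():
    t=cam("top"); i=t["image"].astype(int); r=i[...,0]-np.maximum(i[...,1],i[...,2])
    m=(r>18).astype(np.uint8); o=[]
    n,l,s,ce=cv2.connectedComponentsWithStats(m)
    for k in range(1,n):
        a=ang(t,*ce[k],113)
        if s[k,4]>20 and a[1]<100: o.append((s[k,4],ce[k].round(1).tolist(),s[k,:4].tolist(),a))
    return o
E
python3 - <<'E'
from h import *
st(); print(potmask())
E
```

```text
t 14.62 tcp [902.  -61.2 246.2] stand [149.6  -1.2 246.2] q [-0.1409, 1.0728, 0.7624, 0.0023, 1.2978, 1.2373] F [19.4  4.5 -5.3] open 0.0
tool axes in stand (cols) [[0.009, -0.001, -1.0], [-0.001, -1.0, 0.001], [-1.0, 0.001, -0.009]]
[(np.int32(104), [326.6, 156.5], [319, 143, 17, 23], (np.float64(-114.6), np.float64(73.6))), (np.int32(52), [318.4, 181.8], [316, 175, 6, 13], (np.float64(-159.0), np.float64(93.6)))]
```

Call:
apply_moves --series '[[1,[0,0.5,0],0],[1,[0,1.1,0],0],[1,[0,1.7,0.05],0],[1,[0,2.3,0.15],0],[1,[0,2.9,0.22],0],[1,[0,3.5,0.3],0],[1,[0,3.5,0.1],0],[1,[0,3.5,-0.9],0],[1,[0,-1,-0.9],0],[1,[0,-3.5,-0.9],0],[1,[0,-3.5,-0.3],0],[1,[0,-3.5,0.1],0],[1,[0,-3.5,0.3],0],[1,[0,-3.0,0.25],0],[1,[0,-2.4,0.2],0],[1,[0,-1.8,0.15],0],[1,[0,-1.2,0.05],0],[1,[0,-0.6,0],0],[1,[0,0,0],0]]'

```text
t: 17.05
eef_pos: [902.0, -61.3, 246.3]
tcp_rot: [3.045, 1.562, 0.095]
ft_force: [18.5, 4.7, -5.2]
opening: 0.003
```

```bash
python3 - <<'E'
from h import *
st(); print(potmask())
E
```

```text
t 17.05 tcp [902.  -61.3 246.3] stand [149.6  -1.3 246.3] q [-0.141, 1.0727, 0.7623, 0.0022, 1.2977, 1.2373] F [18.5  4.7 -5.2] open 0.0
tool axes in stand (cols) [[0.009, -0.001, -1.0], [-0.001, -1.0, 0.001], [-1.0, 0.001, -0.009]]
[(np.int32(32), [327.0, 163.9], [319, 157, 12, 16], (np.float64(-127.3), np.float64(80.2))), (np.int32(49), [318.7, 181.9], [316, 176, 6, 12], (np.float64(-158.7), np.float64(93.9)))]
```

Call:
apply_moves --series '[[1,[0,0.5,0],0],[1,[0,1.1,0],0],[1,[0,1.7,0.05],0],[1,[0,2.3,0.15],0],[1,[0,2.9,0.22],0],[1,[0,3.5,0.3],0],[1,[0,3.5,0.1],0],[1,[0,3.5,-0.9],0],[1,[0,-1,-0.9],0],[1,[0,-3.5,-0.9],0],[1,[0,-3.5,-0.3],0],[1,[0,-3.5,0.1],0],[1,[0,-3.5,0.3],0],[1,[0,-3.0,0.25],0],[1,[0,-2.4,0.2],0],[1,[0,-1.8,0.15],0],[1,[0,-1.2,0.05],0],[1,[0,-0.6,0],0],[1,[0,-0.6,-0.4],0],[1,[0,-0.6,-1.2],0]]'

```text
t: 19.6
eef_pos: [911.4, -54.1, 245.9]
tcp_rot: [0.685, 1.57, -2.265]
ft_force: [-0.4, 0.6, 0.3]
opening: 0.004
```

Call:
apply_moves --series '[[1,[-5,1,-0.4],0],[1,[-10,3,-0.4],0],[1,[-15,6,-0.4],0],[1,[-18,10,0],0],[1,[-20,15,2],0],[1,[-22,20,3],0],[1,[-22,20,3],0],[1,[-22,20,3],0]]'

```text
t: 20.6
eef_pos: [904.4, -250.9, 460.4]
tcp_rot: [2.682, 1.561, -0.268]
ft_force: [-0.9, 0.7, 0.5]
opening: 0.003
```

```bash
python3 - <<'E'
from h import *
st(); print(potmask())
c=cam("wrist"); t=cam("top"); 
i=cv2.resize(t["image"][50:250,180:430],(700,560),interpolation=cv2.INTER_CUBIC)
cv2.imwrite('pics/m4.png',cv2.convertScaleAbs(i[:,:,::-1],alpha=1.5,beta=10)); save(c,"w4.png")
E
```

```text
t 20.6 tcp [ 904.4 -250.9  460.4] stand [ 115.6 -187.8  460.4] q [-0.3409, 1.1537, 0.0487, 0.0008, 1.9292, 1.0385] F [-0.9  0.7  0.5] open 0.0
tool axes in stand (cols) [[0.009, -0.001, -1.0], [-0.004, -1.0, 0.001], [-1.0, 0.004, -0.009]]
[(np.int32(153), [311.3, 179.8], [303, 173, 16, 16], (np.float64(-167.4), np.float64(81.1)))]
```

View pics/m4.png

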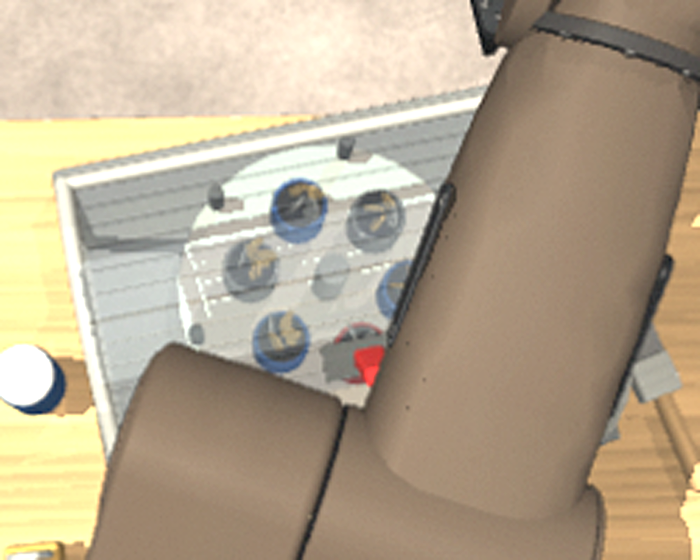

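Top crop: the red pot is at (357,345), next to the front grip. Pegs are at (345,147), (215,190) and (196,331), and the hub is at (331,275). Joint 3 is at its lower limit, so I'll draw the arm in at once after measuring.

Call:
apply_moves --series '[[1,[3,0,3],0],[1,[3,0,6],0],[1,[3,0,6],0]]'

```text
t: 21.12
eef_pos: [845.1, -260.4, 436.6]
tcp_rot: [2.605, 1.545, -0.342]
ft_force: [16.4, -8.5, 36.0]
opening: 0.007
```

```bash
python3 - <<'E'
from h import *
st(); t=cam("top")
for u,v in((345,146),(215,191),(196,331)): print("peg",ang(t,180+u/2.8,50+v/2.8,108))
print("hub",L(onz(t,180+331/2.8,50+272/2.8,143)))
for u,v in((299,210),(375,220),(250,270),(281,342),(357,352)): print("pot",ang(t,180+u/2.8,50+v/2.8,113))
E
```

```text
t 21.12 tcp [ 845.1 -260.4  436.6] stand [  55.5 -185.8  436.6] q [-0.3736, 0.9227, 0.6226, 0.0008, 1.5707, 1.0033] F [16.4 -8.5 36. ] open 0.01
tool axes in stand (cols) [[0.022, 0.001, -1.0], [-0.013, -1.0, -0.001], [-1.0, 0.013, -0.022]]
peg (np.float64(-19.7), np.float64(124.2))
peg (np.float64(38.6), np.float64(128.2))
peg (np.float64(99.3), np.float64(123.3))
hub [ 0.00e+00 -1.00e-01  1.43e+02]
pot (np.float64(9.7), np.float64(67.6))
pot (np.float64(-49.7), np.float64(68.2))
pot (np.float64(70.8), np.float64(68.5))
pot (np.float64(131.3), np.float64(68.7))
pot (np.float64(-170.7), np.float64(68.3))
```

Tips touched the arc (36 N on the fingers); going straight up.

Call:
apply_moves --series '[[1,[-1.5,0,0],0],[1,[-4,0,0],0],[1,[-5,0,0],0],[1,[-5,0,0],0]]'

```text
t: 21.68
eef_pos: [846.0, -260.8, 479.8]
tcp_rot: [2.678, 1.56, -0.27]
ft_force: [0.5, -0.2, -0.1]
opening: 0.004
```

```bash
python3 - <<'E'
from h import *
st(); t=cam("top"); s=cam("side")
print(redblobs(s,8)); print([b for b in redblobs(t,8)])
print(proj(s,W([-98,0,250])),proj(t,W([-98,0,250])))
E
```

```text
t 21.68 tcp [ 846.  -260.8  479.8] stand [  56.3 -186.3  479.8] q [-0.3736, 0.9257, 0.5115, 0.0011, 1.6939, 1.0038] F [ 0.5 -0.2 -0.1] open 0.0
tool axes in stand (cols) [[0.009, 0.001, -1.0], [-0.005, -1.0, -0.001], [-1.0, 0.005, -0.009]]
[(np.int32(216), [184.8, 188.0], [178, 178, 15, 21])]
[(np.int32(173), [314.7, 188.5], [308, 181, 15, 16])]
[186.09557915 193.58982828] [312.76187832 180.40605251]
```

The touch rolled the cover down to about 56° (≈0.80 rad), so I'll re-seat it at the end. The carousel comes first: it needs −9.4° more, about 21 mm of rim drag.

Call:
apply_moves --series '[[1,[0,-5,-3],0],[1,[0,-10,-6],0],[1,[0.5,-15,-8],0],[1,[1,-19.8,-10.4],0],[1,[4,-19.8,-10.4],0],[1,[9,-19.8,-10.4],0],[1,[14,-19.8,-10.4],0],[1,[19,-19.8,-10.4],0],[1,[23.4,-19.8,-10.4],0],[1,[23.4,-19.8,-10.4],0],[1,[23.4,-19.8,-10.4],0],[1,[23.4,-19.8,-10.4],0]]'

```text
t: 23.28
eef_pos: [912.3, -47.7, 248.1]
tcp_rot: [2.701, 1.558, -0.248]
ft_force: [0.1, -0.1, 1.4]
opening: 0.005
```

```bash
python3 - <<'E'
from h import *
go([148,12,246])
E
```

```text
t 23.27 tcp [912.3 -47.7 248.1] stand [162.2  10.  248.1] q [-0.1244, 1.0908, 0.7154, -0.0016, 1.3227, 1.254] F [ 0.1 -0.1  1.4] open 0.0
tool axes in stand (cols) [[0.012, -0.0, -1.0], [-0.005, -1.0, 0.0], [-1.0, 0.005, -0.012]]
shift cm [ 0.2  -0.2   1.42]
turn about tool x for jaws along stand y -0.0
```

Call:
apply_moves --series '[[1,[0.2,-0.2,0.8],0],[1,[0.2,-0.2,1.2],0],[1,[0.2,-0.2,1.4],0],[1,[0.2,0.1,1.4],0],[1,[0.2,0.5,1.4],0],[1,[0.2,0.9,1.4],0],[1,[0.2,1.3,1.4],0],[1,[0.2,1.7,1.4],0],[1,[0.2,1.9,1.4],0],[1,[0.2,1.9,1.2],0],[1,[0.2,1.9,0.6],0],[1,[0.2,1.9,0],0],[1,[-4,1.9,0],0],[1,[-9,1.9,0],0],[1,[-14,1.9,0],0],[1,[-18,1.9,0.6],0],[1,[-22,1.9,1.5],0],[1,[-23.5,1.9,2],0]]'

```text
t: 25.52
eef_pos: [893.3, -69.5, 483.9]
tcp_rot: [2.702, 1.557, -0.247]
ft_force: [-0.3, -0.6, 0.5]
opening: 0.005
```

```bash
python3 - <<'E'
from h import *
st(); c=cam("wrist"); save(c,"w5.png")
go([-160,0,520])
E
```

```text
t 25.52 tcp [893.3 -69.5 483.9] stand [139.4  -7.6 483.9] q [-0.1511, 0.959, 0.4298, -0.0014, 1.7387, 1.2266] F [-0.3 -0.6  0.5] open 0.0
tool axes in stand (cols) [[0.013, -0.0, -1.0], [-0.006, -1.0, 0.0], [-1.0, 0.006, -0.013]]
t 25.57 tcp [892.9 -69.6 484.7] stand [139.   -7.7 484.7] q [-0.1513, 0.958, 0.4302, -0.0014, 1.739, 1.2265] F [0.7 0.2 1.6] open 0.0
tool axes in stand (cols) [[0.013, -0.0, -1.0], [-0.006, -1.0, 0.0], [-1.0, 0.006, -0.013]]
shift cm [-3.93 -0.74 29.85]
turn about tool x for jaws along stand y -0.0
```

Call:
apply_moves --series '[[-1,[-2,-0.7,5],0],[-1,[-4,-0.7,11],0],[-1,[-4,-0.7,17],0],[-1,[-4,-0.7,23],0],[-1,[-4,-0.7,29],0],[-1,[-4,-0.7,34],0],[-1,[-4,-0.7,34],0],[-1,[-4,-0.7,34],0]]'

```text
t: 26.58
eef_pos: [558.9, -127.9, 517.0]
tcp_rot: [2.684, 1.561, -0.265]
ft_force: [-0.3, 0.7, 0.9]
opening: 0.79
```

```bash
python3 - <<'E'
from h import *
go([-121,0,421])
c=cam("wrist"); s=cam("side"); print("wrist red",redblobs(c,30),"side",redblobs(s,8)); 
for th in(55,57,59,61.5):
    P=W([-205*np.cos(np.radians(th)),0,70+205*np.sin(np.radians(th))]);print(th,proj(s,P).round(1),proj(c,P).round(1))
i=cv2.resize(s["image"][150:350,70:350],(784,560),interpolation=cv2.INTER_CUBIC)
cv2.imwrite('pics/s5.png',cv2.convertScaleAbs(i[:,:,::-1],alpha=1.5,beta=10))
E
```

```text
t 26.57 tcp [ 558.9 -127.9  517. ] stand [-200.    -0.8  517. ] q [-0.3402, 0.3216, 1.5283, 0.0007, 1.2822, 1.0378] F [-0.3  0.7  0.9] open 0.79
tool axes in stand (cols) [[0.009, -0.0, -1.0], [-0.004, -1.0, 0.0], [-1.0, 0.004, -0.009]]
shift cm [ 9.67 -0.12 -7.82]
turn about tool x for jaws along stand y -0.0
wrist red [(np.int32(1235), [255.8, 102.5], [241, 81, 31, 44])] side [(np.int32(220), [184.8, 187.9], [178, 178, 15, 21])]
55 [185.3 186.8] [256.5 104.9]
57 [185.5 188.8] [256.4  97.4]
59 [185.8 190.9] [256.4  89.3]
61.5 [186.1 193.6] [256.4  78.6]
```

View pics/s5.png

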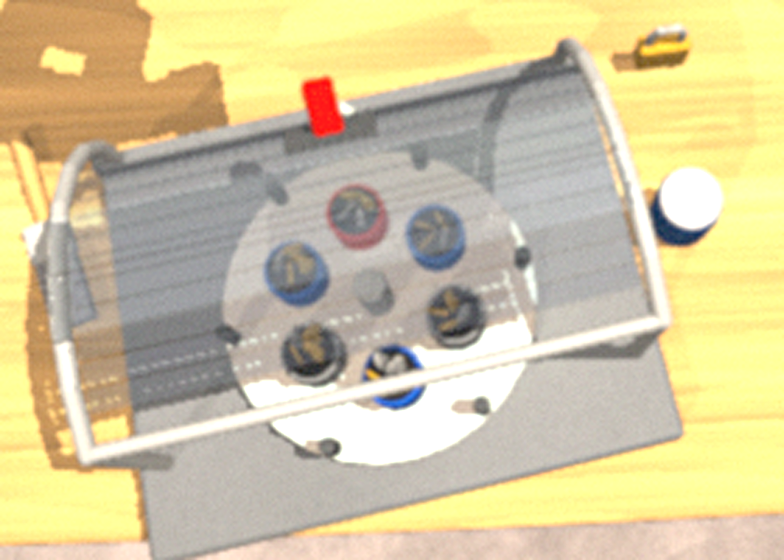

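Side view: the red pot (357,215) is now at the front facing the grip, and pegs are at (329,447), (482,406), (523,256), (227,333), (419,153) and (275,188). The cover grip (322,107) is at ≈55.7°, so I'll regrasp it and push the cover to the stop.

Call:
apply_moves --series '[[-1,[0,-0.1,-5],0],[-1,[2,-0.1,-7.8],0],[-1,[6,-0.1,-7.8],0],[-1,[9.7,-0.1,-7.8],0],[-1,[9.7,-0.1,-7.8],0],[-1,[9.7,-0.1,-7.8],0],[1,[9.7,-0.1,-7.8],0],[1,[9.7,-0.1,-7.8],0],[1,[9.7,-0.1,-7.8],0],[1,[9.7,-0.1,-7.8],0],[1,[9.7,-0.1,-7.8],0],[1,[9.7,-0.1,-7.8],0],[1,[9.7,-0.1,-7.8],0],[1,[9.7,-0.1,-7.8],0],[1,[9.7,-0.1,-7.8],0],[1,[9.7,-0.1,-7.8],0],[1,[9.7,-0.1,-7.8],0],[1,[9.7,-0.1,-7.8],0],[1,[9.7,-0.1,-7.8],0]]'

```text
t: 29.05
eef_pos: [635.6, -111.2, 421.3]
tcp_rot: [2.885, 1.562, -0.064]
ft_force: [-0.9, 6.3, 1.2]
opening: 0.256
```

```bash
python3 - <<'E'
from h import *
go([-103,0,434]); s=cam("side")
for u,v in((329,446),(482,405),(523,255),(227,332),(419,152),(275,186)): print("peg",ang(s,70+u/2.8,150+v/2.8,108))
print("pot",ang(s,70+357/2.8,150+211/2.8,113),L(onz(s,70+357/2.8,150+211/2.8,113)))
E
```

```text
t 29.05 tcp [ 635.6 -111.2  421.3] stand [-121.5    0.8  421.3] q [-0.2758, 0.5045, 1.4874, 0.0021, 1.1409, 1.1014] F [-0.9  6.3  1.2] open 0.26
tool axes in stand (cols) [[0.009, -0.0, -1.0], [-0.002, -1.0, 0.0], [-1.0, 0.002, -0.009]]
shift cm [-1.25  0.08 -1.86]
turn about tool x for jaws along stand y -0.0
peg (np.float64(-27.3), np.float64(130.8))
peg (np.float64(29.9), np.float64(130.7))
peg (np.float64(88.8), np.float64(126.1))
peg (np.float64(-86.1), np.float64(124.8))
peg (np.float64(150.0), np.float64(121.7))
peg (np.float64(-148.1), np.float64(123.1))
pot (np.float64(-179.4), np.float64(65.3)) [-65.3  -0.7 113. ]
```

Gripped, and the pot is within about 1–2° of the front. Now roll the cover to the stop, release and rise.

Call:
apply_moves --series '[[1,[-0.4,0,-0.5],0],[1,[-0.8,0,-1.0],0],[1,[-1.1,0,-1.5],0],[1,[-1.3,0,-1.9],0],[1,[-1.4,0,-2.1],0],[1,[-1.4,0,-2.1],0],[1,[-1.4,0,-2.1],0],[-1,[-1.4,0,-1.9],0],[-1,[-1.4,0,-1.9],0],[-1,[-1.4,0,-1.9],0],[-1,[-1.4,0,-1.9],0],[-1,[-1.4,0,-1.9],0],[-1,[-1.4,0,-1.9],0],[-1,[-1.4,0,-1.9],0],[-1,[-6,0,-1.9],0],[-1,[-11,0,-1.5],0],[-1,[-13,0,3],0],[-1,[-13,0,8],0],[-1,[-13,0,13],0],[-1,[-13,0,15],0]]'

```text
t: 31.6
eef_pos: [484.9, -140.5, 550.6]
tcp_rot: [2.653, 1.56, -0.296]
ft_force: [-0.4, 0.7, 0.6]
opening: 0.999
```

```bash
python3 - <<'E'
from h import *
st(); s=cam("side"); print(redblobs(s,8))
for th in(57,59,61.5):
    P=W([-205*np.cos(np.radians(th)),0,70+205*np.sin(np.radians(th))]);print(th,proj(s,P).round(1))
i=cv2.resize(s["image"][150:350,70:350],(784,560),interpolation=cv2.INTER_CUBIC)
cv2.imwrite('pics/s6.png',cv2.convertScaleAbs(i[:,:,::-1],alpha=1.5,beta=10))
E
```

```text
t 31.6 tcp [ 484.9 -140.5  550.6] stand [-275.     0.9  550.6] q [-0.4132, 0.1903, 1.6229, 0.0013, 1.3174, 0.9653] F [-0.4  0.7  0.6] open 1.0
tool axes in stand (cols) [[0.01, -0.001, -1.0], [-0.005, -1.0, 0.001], [-1.0, 0.005, -0.01]]
[(np.int32(222), [185.3, 194.4], [178, 184, 16, 21])]
57 [185.5 188.8]
59 [185.8 190.9]
61.5 [186.1 193.6]
```

View pics/s6.png

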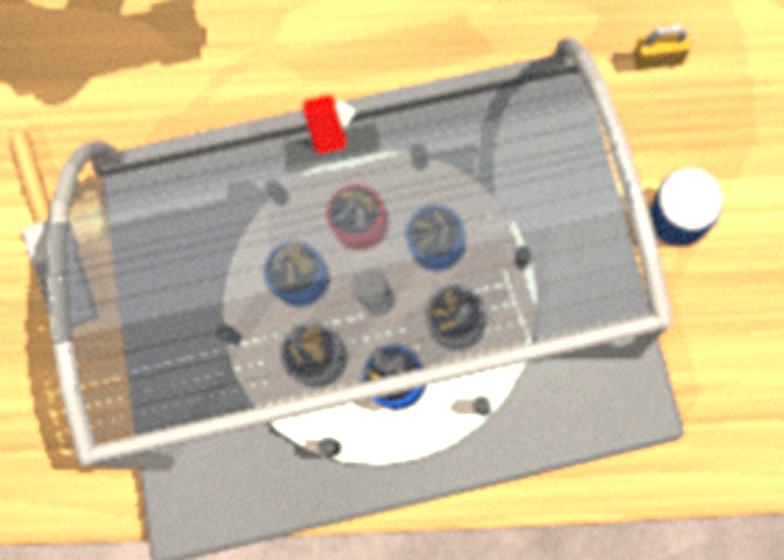

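Cover is fully up: the grip at (323,124) matches 61.5°. The red pot (357,215) lies on the line from the hub to the white mark, and the padlock, tin and brush are unmoved. Handing in.

```bash
python3 -c "
from h import *
print(job.job_done())"
```

```text
the job is handed in; nothing more can be done
None
```

I handed the job in at about 32 s, with the cover rolled right up and the red pot at the white mark. No verdict is reported, so the result rests on my last checks below.

**How it was done**
- **Cover:** I gripped the red grip, rolled the cover up to its stop and let go.
- **Carousel, not pushed by the pegs as you asked:** the moves only allow a downward-pointing tool, which cannot reach the pegs under the raised cover. I pressed the closed fingers on the disc's rim from the open back and dragged it clockwise in short, slow strokes.

**Last checks**
- **Cover:** the grip appears at pixel row 194.4, against 193.6 expected for fully up (61.5°).
- **Carousel:** the pegs put the red pot about 1° (1–2 mm) from the mark, and the pot itself measured −0.7 mm sideways. I measured this just before re-seating the cover, and the picture afterwards looked the same.
- **Bystanders:** the padlock, brush and tin look unmoved.
- **Arm:** open, well clear and touching nothing, with no wrist force.

**What went wrong on the way**
- **Cover knocked down:** the fingertips brushed the cover at 36 N while I was retreating and rolled it down to about 0.80 rad. I gripped it again and rolled it back up to the stop.
- **Joint 3 at its limit:** it briefly read 0.0487 rad against its 0.05 limit. That could count as passing its range.

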